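# Check-weigh a tea tin on the in-line bench scale

### The arm

A 6-joint arm with a two-finger parallel gripper is mounted at the origin on the work surface. World frame = base frame: x ahead of the robot, y to its left, z up, the work surface at z = 0. Lengths are in m, angles in rad, forces in N, time in s.
With the tool pointing down it reaches from about 0.375 to 0.9 m from the base axis. Payload 3.1 kg.
Tool frame: the origin (TCP) lies at the very end of the fingers, on their centre line; the grasp point (between the pads) lies 19 mm behind it; z points along the fingers, y is the direction in which the jaws open and shut (so a half turn about z gives the same grasp; the last joint's range is limited). The gripper opens to 85 mm and grips with 20 to 120 N. Pads are 22 mm wide; open, the fingers measure 114 mm over their backs; the gripper's body (76 mm by 85 mm) begins 54 mm behind the grasp point. The pads swing forward as they close: fully open they stand 13 mm farther back than shut.
Start: joints at [0.927, 0.527, 1.433, -0, 1.181, -0.178], TCP at [0.28, 0.559, 0.231] pointing down, gripper open.
Joint ranges: [-3.08, 3.08], [-0.75, 2.2], [0.22, 2.44], [-1.43, 4.57], [0, 2.65], [-2.85, 2.85]. Speed limits (rad/s): [2.79, 2.79, 3.14, 3.14, 3.14, 3.14].

### API

Orientations are given as a unit quaternion [x, y, z, w].
In Python, from station import manip gives the robot as it stands. The module is installed in compiled form; this text tells all that it offers.
- The arm moves only by the tool send_rows, never from a script. Its argument "commands" is a list of rows, each an object with "delta_pos": the shift along the world's x, y, z in cm, a list of three; "yaw": the turn about the world's z in rad. A call has 1 to 10 rows; each row shifts and turns the pose as measured when the row begins; what a row does not reach is not made up. A row lasts 1/8 s, in which the tool goes at most 62.5 mm and 10.7 degrees, less where a joint would pass 70% of its speed; a pose out of reach is approached as far as the arm can. A call is refused whole if a number of a shift passes 6.25 or a number of a turn 0.188, either way. A call with a gripper value outside its range is refused whole. "grip" is the closure, from -1 (fully open) to 1 (shut), set as the call begins (left out, the last holds). The fingers move at their own pace and stop on an object; "force" is the grip in N (left out, the last holds). Time passes only in rows, so rows that do not move let the fingers close. It gives the time, the measured TCP pose, the force and the opening at its end, in the units of the state.
- manip.sense(): the state, without advancing time (a new reading comes with each control period).
- manip.snapshot(name): name is "side" or "top"; returns the picture (384x512x3 uint8, blue, green, red); there is no depth.
- manip.get_calibration(name): a dict with "fx", "fy", "cx", "cy" (pixels), "world_to_cam" (4x4, takes a point from world to camera coordinates). Camera axes: x right, y down, z forward; pixel columns grow to the right and rows downward; lengths in m; the calibration is good to about 2 mm. A picture is of the moment at which its call begins. get_calibration takes no time and is no camera call.
- manip.sign_off(): hands the job in, once; it reports no verdict.
The state is a dict: "t": time; "q": joint angles; "qd": joint speeds; "tau": joint torques, N m; "tcp_pos": TCP position; "tool_rot": TCP orientation; "force": force on the tool from outside, world axes, zero at the start; "ft_torque": the same for the moment, N m; "finger_gap": opening from 0.0 (shut) to 1.0 (fully open).
Only numpy, scipy, OpenCV 4.12 (cv2) and the standard library are available. Lean on these libraries where they do the work, as an engineer would, in place of code of your own. Each camera call takes 0.05 s, during which the arm holds its last target. There are 200 camera calls.

### The job

Check-weigh the flat round tin waiting on the left-hand plate of the scale: bring it against the guide at the back and slide it along the guide, without letting it stray from it, until it stands wholly on the weighing platter, then let go of it. While it stands there untouched, press the round key of the indicator fully down and release it. Then slide the tin on along the guide to the right until it stands up against the tin already weighed, without shunting that one along or disturbing the small steel check weight.

Things in the scene. Friction and masses are not known exactly. Their poses are not given: they have to be found in the camera images.
- platter (a point): On the top face of the weighing platter (134 mm along y), midway along y, 60 mm above the table. Frame of the whole fixed in-line scale: z up, x away from the robot towards the guide, y to the left along the guide; the tin travels towards -y. Platter and both side plates form one flush level deck from x = -90 mm (open edge, 60 mm drop) to the guide at x = +70 mm.
- guide (a point): Point on the foot of the guide's face, 70 mm in +x from platter, same axes. The guide is one straight upright face running along the whole deck, 30 mm high, 12 mm thick: a tin against it has its centre 46 mm in front (-x) of this point. Behind it rail clamps reach to 26 mm past the face, no higher than the guide.
- infeed (a point): On the left (infeed) plate's top face, midway along y, 190 mm in +y from platter, same axes. The plate reaches 120 mm either way along y.
- outfeed (a point): On the right (outfeed) plate's top face, midway along y, 200 mm in -y from platter, same axes. The plate reaches 130 mm either way along y and has a 10 mm high lip at its right end.
- tin: The tin to be weighed: flat, round, 92 mm in diameter and 50 mm high, steel lid, taupe paper wrap, about 0.13 to 0.25 kg; it is slid, not grasped, and slides easily on the smooth deck. It starts on the left plate, 12 to 50 mm clear of the guide. Origin: centre of its underside; z up.
- weighed_tin: The tin already weighed, the same kind (92 mm in diameter, 50 mm high), standing loose on the right plate against the guide (within 2 mm). Origin: centre of its underside; z up.
- check_weight: Small steel knob weight, 31 mm in diameter, 48 mm high, 0.2 kg, standing loose near the front edge of the right plate. Origin: centre of its underside.
- print_key_top (a point): Centre of the top of the round white print key, 28 mm in diameter, the only raised key of the indicator: a grey housing 100 x 170 mm and 54 mm high, fixed behind the guide, to the left or right of the platter. A tape dispenser, 90 mm high, stands at the other side. The key is pressed straight down.
- print_key (a joint): Travel of the print key: 0 up, 0.006 m fully down (about 5 N); it springs back.
Not all that is in view belongs to the job. What is shaped like the weighed_tin but red is not meant. What is shaped like the part that bears print_key_top but yellow is not meant.

How it is judged:
On the way, in this order (a step that is already met when the one before it is completed fails the run):
1. the tin stands still and untouched by the robot, wholly on the platter and against the guide (y of tin in the frame of platter between -0.022 and 0.022 m and x of tin in the frame of platter above 0.017 m and linear speed of tin below 0.01 m/s and contact force between each of the arm, the fingers and tin below 0.05 N), for 0.3 s.
2. the print key is pressed fully down while the tin stands untouched on the platter (value of joint print_key above 0.0045 m and y of tin in the frame of platter between -0.022 and 0.022 m and contact force between each of the arm, the fingers and tin below 0.05 N), for 0.05 s.
At the end, for the whole second after the job is handed in: The tin stands upright and at rest on the right plate, within 7 mm of the guide and within 6 mm of the tin already weighed, which has moved less than 12 mm; the check weight has moved less than 15 mm and the print key is up (x of tin in the frame of platter between 0.017 and 0.028 m and y of tin in the frame of platter below -0.11 m and horizontal distance between tin and weighed_tin below 0.098 m and z of tin in the frame of platter between -0.004 and 0.004 m and angle between tin's own z axis and vertical below 0.05 rad and linear speed of tin below 0.01 m/s and distance of weighed_tin from where it was at the start of the episode below 0.012 m and distance of check_weight from where it was at the start of the episode below 0.015 m and value of joint print_key below 0.0015 m); the robot touches nothing.
It fails at once if the tin strays more than 12 mm from the guide once it has begun to leave the left plate (y of tin in the frame of platter below 0.1 m and x of tin in the frame of platter below 0.012 m).
It fails at once if the tin is tipped or lifted off the deck (angle between tin's own z axis and vertical above 0.3 rad or z of tin in the frame of platter above 0.012 m or z of tin in the frame of platter below -0.012 m).
It fails at once if the print key is pressed while the tin is not wholly on the platter (value of joint print_key above 0.004 m and (y of tin in the frame of platter above 0.026 m or y of tin in the frame of platter below -0.026 m)).
It fails at once if the tin already weighed is shunted along 12 mm or more (distance of weighed_tin from where it was at the start of the episode above 0.012 m).
It fails at once if the check weight is knocked (distance of check_weight from where it was at the start of the episode above 0.015 m or angle between check_weight's own z axis and vertical above 0.3 rad).
It also fails if it takes over 69 s, if anything falls off the work surface, if the arm or the gripper's body presses on something with over 40 N, if the wrist force passes 120 N, or if a joint passes its speed limit or range.

## Working session

There is one attempt and no reset: what is moved stays moved. The work goes in short steps, Python scripts to look and compute and a tool call to move; the robot and the scene stay as the last step left them, time stands still between calls to the robot, and variables do not carry over. Pictures are saved under pics/ and viewed, about 8 in all and at most 12, crops included, and the job is handed in when it is done.

Besides the shell and the picture viewer there is one more tool, called as name(argument=value, ...), one argument or row to a line, values as JSON. send_rows: Moves the arm, as the interface text tells. Its arguments: {"type":"object","properties":{"commands":{"type":"array","items":{"type":"object","properties":{"delta_pos":{"type":"array","items":{"type":"number"}},"yaw":{"type":"number"}}}},"grip":{"type":"number"},"force":{"type":"number"}},"required":["commands"]}

```bash
mkdir -p pics
cat > h.py <<'E'
import numpy as np, cv2
from station import manip
def ray(cam,u,v,z):
    c=manip.get_calibration(cam);M=np.array(c["world_to_cam"]);R=M[:3,:3];o=-R.T@M[:3,3]
    d=R.T@np.array([(u-c["cx"])/c["fx"],(v-c["cy"])/c["fy"],1]);return o+d*(z-o[2])/d[2]
def proj(cam,p):
    c=manip.get_calibration(cam);M=np.array(c["world_to_cam"]);q=M[:3,:3]@np.array(p)+M[:3,3]
    return np.array([c["fx"]*q[0]/q[2]+c["cx"],c["fy"]*q[1]/q[2]+c["cy"]])
E
python3 - <<'E'
from h import *
a=manip.snapshot("side");b=manip.snapshot("top")
cv2.imwrite("pics/side0.png",a);cv2.imwrite("pics/top0.png",b)
for n in("side","top"):
    M=np.array(manip.get_calibration(n)["world_to_cam"]);print(n,-M[:3,:3].T@M[:3,3],M[2,:3])
print(manip.sense())
E
```

```text
side [ 0.3943512  -0.83818809  0.62993589] [ 0.0783794   0.81750217 -0.57056715]
top [ 0.27843614 -0.05449791  1.18811089] [ 0.15418092  0.00609283 -0.98802385]
{'t': 0.1, 'q': array([ 9.27525968e-01,  5.28383524e-01,  1.43377550e+00,  4.44406298e-05,
        1.18138469e+00, -1.78492402e-01]), 'qd': array([-0.00262986, -0.00291433, -0.00284662, -0.00041646,  0.00151754,
        0.00084363]), 'tau': array([-3.00928502e-05, -4.43309784e+01, -1.78584784e+01, -1.68075630e-04,
        3.86141488e-03, -3.66626443e-05]), 'tcp_pos': array([0.2797102 , 0.55820355, 0.2304247 ]), 'tool_rot': array([ 2.30311058e-01,  9.73116573e-01, -8.86129095e-04, -4.08482305e-04]), 'force': array([-0.8325765 ,  0.19217643,  0.36937503]), 'ft_torque': array([-0.00227665,  0.02532685,  0.03128967]), 'finger_gap': 1.0024913740563803}
```

View pics/top0.png

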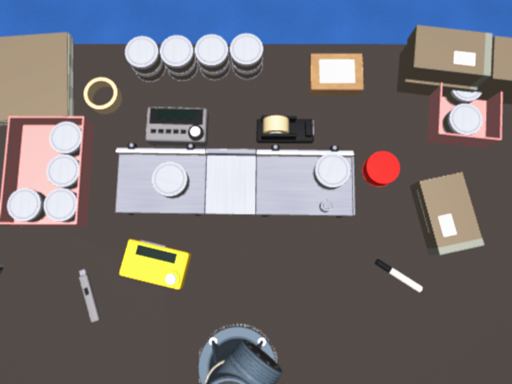

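View pics/side0.png

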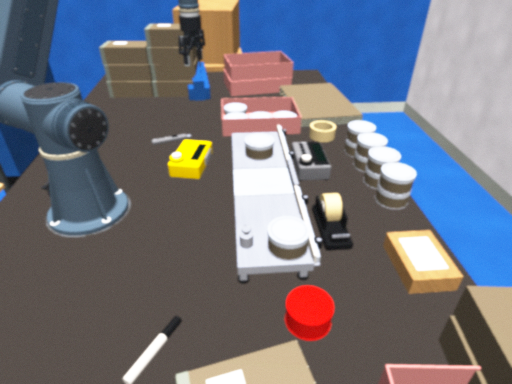

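The top view shows these candidates:
- **Tin:** the one on the left plate is at (170,180). Lookalikes are the tins in the box at (65,135), (63,170), (60,205) and (25,205), and the row at (143..247,52).
- **Weighed tin:** (332,170). The red one at (382,168) is a decoy.
- **Key:** the grey indicator's white key is at (195,132). The yellow unit at (170,279) is a decoy.
- **Check weight:** (326,206).

My choice is the tin at (170,180), the weighed tin at (332,170) and the key at (195,132). I'll check this in a close crop.

Run:
```python
from h import *
b=cv2.imread("pics/top0.png")
c=cv2.resize(b[95:225,105:370],None,fx=3,fy=3,interpolation=cv2.INTER_CUBIC)
cv2.imwrite("pics/crop0.png",c)
g=cv2.cvtColor(b,cv2.COLOR_BGR2GRAY)
cs=cv2.HoughCircles(cv2.resize(g,None,fx=3,fy=3,interpolation=cv2.INTER_CUBIC)[285:675,315:1110],cv2.HOUGH_GRADIENT,1,60,param1=120,param2=25,minRadius=12,maxRadius=62)
print((cs[0]+[315,285,0])/3)
# platter edges: column profile at rows in front of tins
print(g[195,195:265]); print(g[140:220,230])
```

```text
[[332.5        169.5         17.53333282]
 [195.16666667 131.16666667   5.20000013]
 [171.83333333 180.5         17.5       ]]
[206 206 206 206 206 205 206 206 202 168 152 229 240 240 240 240 240 239
 239 240 240 239 238 238 239 240 239 239 238 238 237 236 238 239 239 239
 239 238 237 238 238 239 237 238 237 237 239 239 238 236 236 240 242 241
 241 241 241 241 242 233 169 171 202 206 206 205 206 205 205 205]
[ 78  78  78  77  78  78  77  79 113 173 203 208 193 131  93 155 236 242
 241 240 240 240 240 241 240 240 240 240 240 240 240 239 240 239 239 239
 239 239 239 239 238 239 238 238 238 238 239 239 239 238 238 238 239 239
 239 239 239 239 239 240 240 240 240 240 240 241 241 240 241 241 241 241
 238 213 139  86  76  77  78  77]
```

View pics/crop0.png

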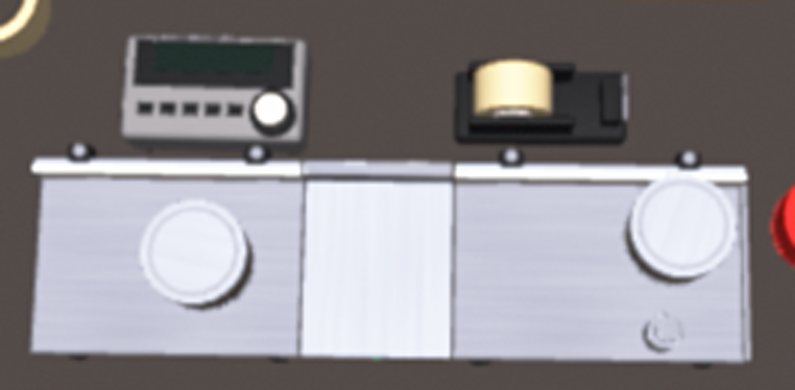

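The crop confirms the choice: tin lid at about (169.7,179), weighed tin at about (332,170), key at about (195.5,131.5), and the platter between seams at x≈205.5 and 256. Next I'll measure them.

```bash
cat > m.py <<'E'
from h import *
def lid(b,u,v,z,w=26):
    # bright blob of lid top
    g=cv2.cvtColor(b,cv2.COLOR_BGR2GRAY)
    x0,y0=int(u-w),int(v-w);p=cv2.resize(g[y0:y0+2*w,x0:x0+2*w],None,fx=4,fy=4,interpolation=cv2.INTER_CUBIC)
    m=(p>220).astype(np.uint8);m=cv2.morphologyEx(m,cv2.MORPH_OPEN,np.ones((9,9)))
    cn=cv2.findContours(m,0,2)[0];cn=min([c for c in cn if cv2.contourArea(c)>100],key=lambda c:np.linalg.norm(cv2.minEnclosingCircle(c)[0]-np.array([4*w,4*w])))
    (cx,cy),r=cv2.minEnclosingCircle(cn);uv=((cx+.5)/4+x0-.5,(cy+.5)/4+y0-.5)
    return uv,r/4,ray("top",*uv,z)
E
python3 - <<'E'
from m import *
b=cv2.imread("pics/top0.png");g=cv2.cvtColor(b,cv2.COLOR_BGR2GRAY).astype(float)
c=manip.get_calibration("top");print(c["fx"],46e-3*c["fx"]/1.06)
for n,u,v,z,w in(("tin",169.7,179,.11,24),("wt",332,170,.11,24),("key",195.5,131.5,.06,9)):
    print(n,lid(b,u,v,z,w))
def edge(p): # subpixel 50% crossing of deck->table at end
    h=(p[0]+p[-1])/2;i=np.argmax(p<h);return i-1+(p[i-1]-h)/(p[i-1]-p[i])
F=np.array([ray("top",u,206+edge(g[206:222,u]),.06) for u in list(range(130,200,6))+list(range(212,252,6))+list(range(262,315,6))])
k=np.polyfit(F[:,1],F[:,0],1);print("front x=a*y+b",k,np.abs(np.polyval(k,F[:,1])-F[:,0]).max())
th=-np.arctan(k[0]);ex=np.array([np.cos(th),np.sin(th)]);ey=np.array([-np.sin(th),np.cos(th)])
S=[]
for r0,r1 in((200,211),(252,260)):
    s=[]
    for v in range(162,208,4):
        w=(240-g[v,r0:r1]).clip(0);w=np.where(w>45,w,0);s.append(ray("top",r0+(w*np.arange(r1-r0)).sum()/w.sum(),v,.06)[:2]@ey)
    S.append(np.median(s));print(np.round(s,4))
yo=np.mean(S);xo=np.mean(F[:,:2]@ex)+.09
P=xo*ex+yo*ey;print("theta",th,"platter",P,"width",S)
for n,z,u,v,w in(("tin",.11,169.7,179,24),("wt",.11,332,170,24),("key",.06,195.5,131.5,9)):
    p=lid(b,u,v,z,w)[2][:2]-P;print(n,p@ex,p@ey)
p=ray("top",326.5,205,.108)[:2]-P;print("cw",p@ex,p@ey)
print("ends",[ (ray("top",u,v,.06)[:2]-P)@ey for u,v in((118,180),(354,190))])
E
```

```text
420.63462117133514 18.253955258378696
tin ((168.39033889770508, 177.7697467803955), 17.774620056152344, array([0.48983727, 0.18001892, 0.11      ]))
wt ((329.75113105773926, 162.26190376281738), 24.99968719482422, array([ 0.532745  , -0.24218412,  0.11      ]))
key ((194.73364448547363, 130.9193925857544), 4.860555648803711, array([0.63262767, 0.12237166, 0.06      ]))
front x=a*y+b [0.00979949 0.40185564] 0.0007353886958332834
[0.0954 0.0953 0.0949 0.0948 0.0954 0.0962 0.0958 0.0956 0.0953 0.0951
 0.0948 0.0947]
[-0.0441 -0.0443 -0.0434 -0.0434 -0.0436 -0.0428 -0.0428 -0.0438 -0.043
 -0.0432 -0.0434 -0.0434]
theta -0.009799175930038121 platter [0.49206701 0.02112823] width [np.float64(0.09529945085156025), np.float64(-0.04340146629944273)]
tin -0.0037866041229734494 0.15886120706849738
wt 0.043256235621543966 -0.26290110612748285
key 0.13956182231842781 0.10261592627287987
cw -0.06963257755913417 -0.253395474187444
ends [np.float64(0.30745998884099013), np.float64(-0.33627712868176307)]
```

send_rows(
  commands=[
    {"delta_pos": [1.35,-3.8,-0.3],"yaw": 0.0465},
    {"delta_pos": [1.35,-3.8,-0.3],"yaw": 0.0465},
    {"delta_pos": [1.35,-3.8,-0.3],"yaw": 0.0465},
    {"delta_pos": [1.35,-3.8,-0.3],"yaw": 0.0465},
    {"delta_pos": [1.35,-3.8,-0.3],"yaw": 0.0465},
    {"delta_pos": [1.35,-3.8,-0.3],"yaw": 0.0465},
    {"delta_pos": [1.35,-3.8,-0.3],"yaw": 0.0465},
    {"delta_pos": [1.35,-3.8,-0.3],"yaw": 0.0465},
    {"delta_pos": [1.35,-3.8,-0.3],"yaw": 0.0465},
    {"delta_pos": [1.35,-3.8,-0.3],"yaw": 0.0465},
  ],
  grip=1,
  force=40,
)

```text
t: 1.35
tcp_pos: [0.415, 0.1682, 0.1966]
tool_rot: [-0.011, 1.0, -0.002, -0.001]
force: [1.9, -0.0, 0.5]
finger_gap: -0.004
```

Run:
```python
from h import *
P=np.array([.49207,.02113]);th=-.0098;ex=np.array([np.cos(th),np.sin(th)]);ey=np.array([-ex[1],ex[0]])
for uv in((332.3,170.3),(332.5,169.5)):
    p=ray("top",*uv,.11)[:2]-P;print(p@ex,p@ey)
print(manip.sense()["tool_rot"])
```

```text
0.021805320586410534 -0.26928524727594594
0.023949779180176226 -0.2698371577966187
[-0.01129221  0.99993332 -0.00198181 -0.0013849 ]
```

send_rows(
  commands=[
    {"delta_pos": [0,1.2,-2],"yaw": 0},
    {"delta_pos": [0,0,-4],"yaw": 0},
    {"delta_pos": [0,0,-3.5],"yaw": 0},
    {"delta_pos": [0,0,-2],"yaw": 0},
    {"delta_pos": [0,0,0],"yaw": 0},
  ],
)

```text
t: 1.98
tcp_pos: [0.4176, 0.1767, 0.0785]
tool_rot: [-0.007, 1.0, -0.002, -0.0]
force: [0.6, -0.1, 0.7]
finger_gap: 0.001
```

Run:
```python
from h import *
b=manip.snapshot("top");c=manip.snapshot("side");s=manip.sense();print(s["tcp_pos"],s["force"],proj("top",s["tcp_pos"]))
o=np.vstack([cv2.resize(b[110:225,110:310],(800,460),interpolation=cv2.INTER_CUBIC)])
o2=cv2.resize(c[110:220,190:350],(640,440),interpolation=cv2.INTER_CUBIC)
cv2.imwrite("pics/top1.png",o);cv2.imwrite("pics/side1.png",o2)
```

```text
[0.41877743 0.1770112  0.07986075] [-0.09922412  0.32353819 -0.06420023] [170.92627735 206.21724276]
```

View pics/side1.png

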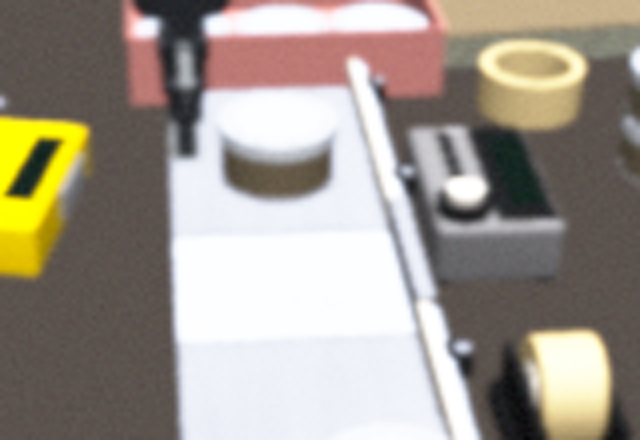

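Picture 4: the closed fingers stand in front of the tin, clear by about 1.5 cm, and the tin is upright. Next is the push towards the guide.

send_rows(
  commands=[
    {"delta_pos": [0.5,0.3,0],"yaw": 0},
    {"delta_pos": [0.5,0,0],"yaw": 0},
    {"delta_pos": [0.5,0,0],"yaw": 0},
    {"delta_pos": [0.5,0,0],"yaw": 0},
    {"delta_pos": [0.5,0,0],"yaw": 0},
    {"delta_pos": [0.5,0,0],"yaw": 0},
    {"delta_pos": [0.4,0,0],"yaw": 0},
    {"delta_pos": [0.3,0,0],"yaw": 0},
    {"delta_pos": [0,0,0],"yaw": 0},
  ],
)

```text
t: 3.2
tcp_pos: [0.4602, 0.1806, 0.0826]
tool_rot: [-0.008, 1.0, -0.001, 0.004]
force: [0.0, 0.2, 0.1]
finger_gap: -0.0
```

```bash
cat >> m.py <<'E'
P=np.array([.49207,.02113]);th=-.0098;ex=np.array([np.cos(th),np.sin(th)]);ey=np.array([-ex[1],ex[0]])
def fr(p): q=np.array(p)[:2]-P;return q@ex,q@ey
def state(name,box,s=4):
    b=manip.snapshot("top");x0,y0,x1,y1=box
    o=cv2.resize(b[y0:y1,x0:x1],None,fx=s,fy=s,interpolation=cv2.INTER_CUBIC);cv2.imwrite("pics/%s.png"%name,o)
    g=cv2.cvtColor(o,cv2.COLOR_BGR2GRAY)
    c=cv2.HoughCircles(g,cv2.HOUGH_GRADIENT,1,40*s/3,param1=120,param2=18,minRadius=int(17*s),maxRadius=int(19.5*s))
    for u,v,r in ([] if c is None else c[0][:6]):
        uv=((u+.5)/s+x0-.5,(v+.5)/s+y0-.5);print("circle",np.round(uv,1),r/s,"frame",np.round(fr(ray("top",*uv,.11)),4))
    q=manip.sense();print("tcp",q["tcp_pos"],"frame",np.round(fr(q["tcp_pos"]),4),"F",q["force"].round(2),q["t"])
E
python3 -c "
from m import *
state('top2',(110,110,310,225))"
```

```text
tcp [0.46003163 0.18061885 0.0825797 ] frame [-0.0336  0.1592] F [0.2  0.07 0.96] 3.25
```

View pics/top2.png

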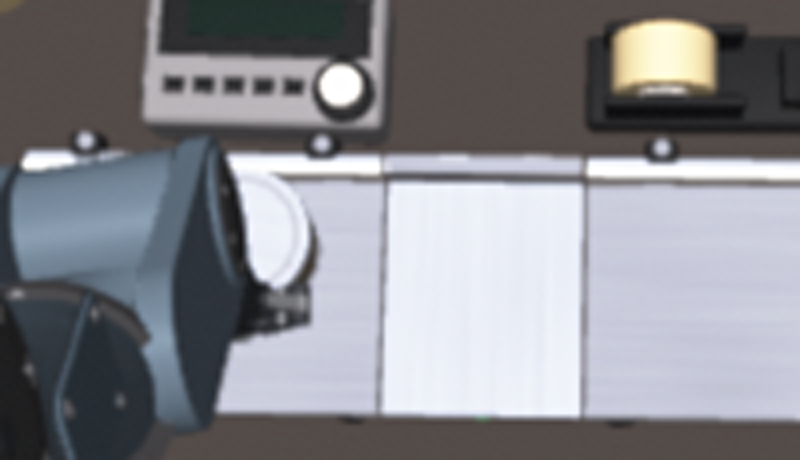

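Picture 5: the tin's lid is visible beside the wrist, its right edge at about (317,235) in the crop. It stands at the guide, and the fingers are at (280,300) in front of it. Now I'll go round to its left front.

send_rows(
  commands=[
    {"delta_pos": [-1.2,0,-0.3],"yaw": 0},
    {"delta_pos": [-1.2,0,-0.3],"yaw": 0},
    {"delta_pos": [0,2.3,0],"yaw": 0},
    {"delta_pos": [0,2.5,0],"yaw": 0},
    {"delta_pos": [0,2.3,0],"yaw": 0},
    {"delta_pos": [1.5,0,0],"yaw": 0},
    {"delta_pos": [1.5,0,0],"yaw": 0},
    {"delta_pos": [1.2,0,0],"yaw": 0},
    {"delta_pos": [0,0,0],"yaw": 0},
  ],
)

```text
t: 4.38
tcp_pos: [0.4722, 0.2506, 0.0747]
tool_rot: [-0.007, 1.0, -0.003, 0.001]
force: [0.0, 0.5, 0.2]
finger_gap: 0.0
```

```bash
python3 -c "
from m import *
state('top3',(110,110,310,225))"
```

```text
circle [169.5 168.5] 17.125 frame [0.021  0.1571]
circle [276.  132.8] 17.975 frame [ 0.1216 -0.1214]
tcp [0.47130202 0.2504659  0.07462098] frame [-0.023   0.2291] F [ 0.4  -0.7  -0.19] 4.425
```

send_rows(
  commands=[
    {"delta_pos": [1.2,0,0],"yaw": 0},
    {"delta_pos": [0,-0.6,0],"yaw": 0},
    {"delta_pos": [0,-0.6,0],"yaw": 0},
    {"delta_pos": [0,-0.6,0],"yaw": 0},
    {"delta_pos": [0,-0.6,0],"yaw": 0},
    {"delta_pos": [0,-0.6,0],"yaw": 0},
    {"delta_pos": [0,-0.6,0],"yaw": 0},
    {"delta_pos": [0,-0.6,0],"yaw": 0},
    {"delta_pos": [0,0,0],"yaw": 0},
  ],
)

```text
t: 5.55
tcp_pos: [0.4814, 0.2044, 0.0744]
tool_rot: [-0.006, 1.0, -0.003, -0.002]
force: [0.4, 0.1, 0.2]
finger_gap: -0.001
```

```bash
python3 -c "
from m import *
state('top4',(110,110,310,225))"
```

```text
tcp [0.48154604 0.20462777 0.07439458] frame [-0.0123  0.1834] F [ 0.76 -0.    0.03] 5.6
```

View pics/top4.png

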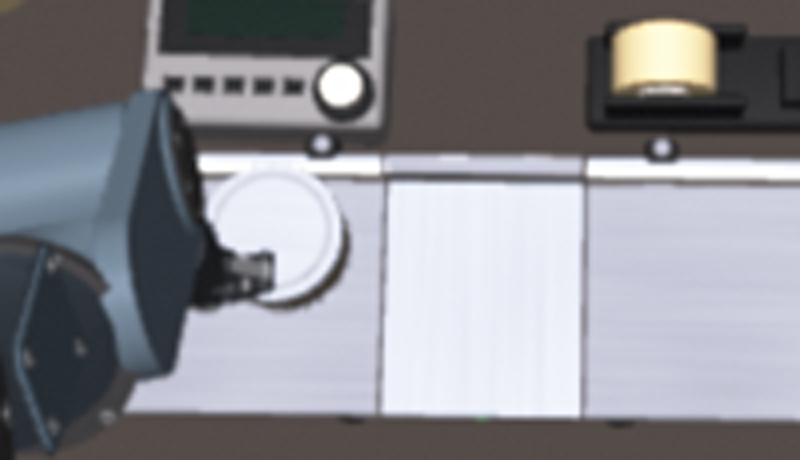

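Picture 6: the tin is centred at about (273,231) in the crop, against the guide, with the finger at its front left. In the scale frame its y is about 0.134, and the finger is at 0.183. I'll continue along the guide.

send_rows(
  commands=[
    {"delta_pos": [0,-0.7,0],"yaw": 0},
    {"delta_pos": [0,-0.7,0],"yaw": 0},
    {"delta_pos": [0,-0.7,0],"yaw": 0},
    {"delta_pos": [0,-0.7,0],"yaw": 0},
    {"delta_pos": [0,-0.7,0],"yaw": 0},
    {"delta_pos": [0,-0.7,0],"yaw": 0},
    {"delta_pos": [0,-0.7,0],"yaw": 0},
    {"delta_pos": [0,-0.7,0],"yaw": 0},
    {"delta_pos": [0,-0.7,0],"yaw": 0},
    {"delta_pos": [0,-0.7,0],"yaw": 0},
  ],
)

```text
t: 6.85
tcp_pos: [0.4801, 0.1303, 0.0743]
tool_rot: [-0.007, 1.0, -0.003, -0.004]
force: [-1.4, 1.0, 0.5]
finger_gap: -0.0
```

```bash
python3 -c "
from m import *
state('top5',(110,110,310,225))"
```

```text
tcp [0.48035322 0.12955111 0.07430626] frame [-0.0128  0.1083] F [-0.56 -0.13 -0.73] 6.9
```

send_rows(
  commands=[
    {"delta_pos": [0,-0.6,0],"yaw": 0},
    {"delta_pos": [0,-0.6,0],"yaw": 0},
    {"delta_pos": [0,-0.6,0],"yaw": 0},
    {"delta_pos": [0,-0.6,0],"yaw": 0},
    {"delta_pos": [0,-0.6,0],"yaw": 0},
    {"delta_pos": [0,-0.6,0],"yaw": 0},
    {"delta_pos": [0,-0.6,0],"yaw": 0},
    {"delta_pos": [0,-0.5,0],"yaw": 0},
    {"delta_pos": [0,-0.4,0],"yaw": 0},
    {"delta_pos": [0,0,0],"yaw": 0},
  ],
)

```text
t: 8.15
tcp_pos: [0.4807, 0.0746, 0.0743]
tool_rot: [-0.006, 1.0, -0.003, -0.003]
force: [-1.5, -0.5, -0.1]
finger_gap: -0.0
```

```bash
python3 -c "
from m import *
state('top6',(110,110,310,225))"
```

```text
circle [226.8 168.5] 17.125 frame [0.023  0.0069]
tcp [0.48068683 0.07466853 0.07426636] frame [-0.0119  0.0534] F [-0.15  0.31 -0.86] 8.2
```

View pics/top6.png

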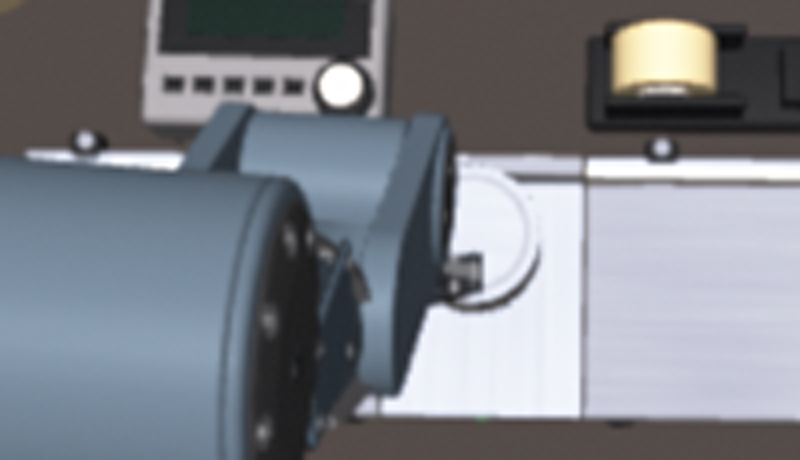

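Picture 7: the tin stands on the platter against the guide, its right lid edge at (540,240) and its centre at about (467,234) in the crop, so y≈+6 mm. I'll push 5 mm more, then back off and rise.

send_rows(
  commands=[
    {"delta_pos": [0,-0.3,0],"yaw": 0},
    {"delta_pos": [0,-0.25,0],"yaw": 0},
    {"delta_pos": [0,0,0],"yaw": 0},
    {"delta_pos": [-0.5,1,0],"yaw": 0},
    {"delta_pos": [-0.5,1.5,0],"yaw": 0},
    {"delta_pos": [0,1.5,3],"yaw": 0},
    {"delta_pos": [0,0,5],"yaw": 0},
    {"delta_pos": [0,1,4],"yaw": 0},
    {"delta_pos": [0,0,0],"yaw": 0},
  ],
)

```text
t: 9.32
tcp_pos: [0.4687, 0.1253, 0.1972]
tool_rot: [-0.008, 1.0, -0.003, -0.003]
force: [-0.4, -0.5, 0.2]
finger_gap: 0.003
```

```bash
python3 -c "
from m import *
state('top7',(110,110,310,225))
b=manip.snapshot('top')
print(lid(b,194.7,130.9,.06,9),proj('top',manip.sense()['tcp_pos']))
for z in(.054,.06,.066):
    print(z,ray('top',195.2,131.1,z),'side',proj('side',ray('top',195.2,131.1,z)))
c=manip.snapshot('side');cv2.imwrite('pics/side7.png',np.hstack([cv2.resize(c[140:200,280:340],(480,480),interpolation=cv2.INTER_CUBIC)]))
"
```

```text
circle [229.2 168.2] 17.125 frame [0.0237 0.0004]
tcp [0.46730711 0.12496268 0.19567886] frame [-0.0258  0.1036] F [-1.31  0.63 -0.75] 9.375
((194.73364448547363, 130.9193925857544), 4.860555648803711, array([0.63262767, 0.12237166, 0.06      ])) [183.70012716 180.60589343]
0.054 [0.6339917  0.12199291 0.054     ] side [306.35069165 161.52907665]
0.06 [0.63211064 0.12105919 0.06      ] side [305.97069645 160.03553707]
0.066 [0.63022958 0.12012547 0.066     ] side [305.58776987 158.53047593]
```

View pics/side7.png

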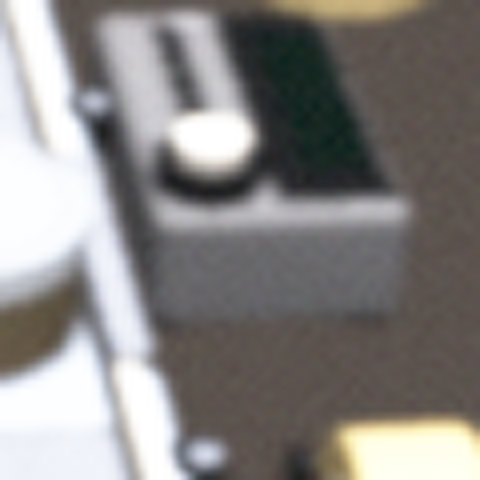

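Picture 8: the white key top is centred at about (210,140) in the crop, i.e. side pixel (306.2,157.5). That puts its height at z≈0.067 and the key at (0.630,0.120). The tin stands at the guide at y≈0. Now moving over the key.

send_rows(
  commands=[
    {"delta_pos": [4,-0.1,0],"yaw": 0},
    {"delta_pos": [4,-0.1,0],"yaw": 0},
    {"delta_pos": [4,-0.1,-1],"yaw": 0},
    {"delta_pos": [3,-0.1,-2],"yaw": 0},
    {"delta_pos": [0.9,-0.1,-3],"yaw": 0},
    {"delta_pos": [0,0,-3],"yaw": 0},
    {"delta_pos": [0,0,-1.5],"yaw": 0},
    {"delta_pos": [0,0,0],"yaw": 0},
  ],
)

```text
t: 10.48
tcp_pos: [0.6213, 0.1178, 0.0704]
tool_rot: [-0.006, 1.0, -0.004, -0.02]
force: [0.8, 0.2, 4.8]
finger_gap: -0.002
```

send_rows(
  commands=[
    {"delta_pos": [0,0,1],"yaw": 0},
    {"delta_pos": [0.8,0.2,0],"yaw": 0},
    {"delta_pos": [0,0,0],"yaw": 0},
  ],
)

```text
t: 10.85
tcp_pos: [0.6298, 0.1199, 0.0816]
tool_rot: [-0.006, 1.0, -0.004, -0.02]
force: [0.6, -0.3, 0.6]
finger_gap: 0.0
```

```bash
python3 -c "
from m import *
q=manip.sense();print(q['tcp_pos'],q['force'])
c=manip.snapshot('side');cv2.imwrite('pics/side8.png',cv2.resize(c[110:200,230:350],(800,600),interpolation=cv2.INTER_CUBIC))
"
```

```text
[0.62982476 0.11992462 0.0815547 ] [ 0.61965032 -0.29118632  0.56308514]
```

View pics/side8.png

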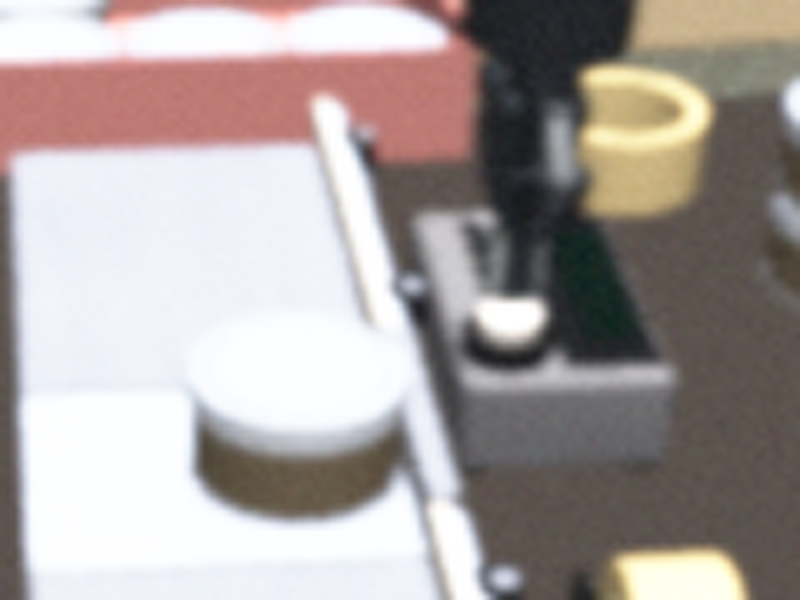

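Picture 9: the fingertip (527,285) is just above the key (510,320), and the tin stands on the platter. Pressing stepwise.

send_rows(
  commands=[
    {"delta_pos": [-0.1,0,-0.8],"yaw": 0},
    {"delta_pos": [0,0,-0.4],"yaw": 0},
    {"delta_pos": [0,0,-0.4],"yaw": 0},
    {"delta_pos": [0,0,-0.3],"yaw": 0},
  ],
)

```text
t: 11.4
tcp_pos: [0.6292, 0.12, 0.07]
tool_rot: [-0.007, 1.0, -0.004, -0.019]
force: [-4.0, 0.0, 17.5]
finger_gap: 0.003
```

send_rows(
  commands=[
    {"delta_pos": [0,0,-0.2],"yaw": 0},
    {"delta_pos": [0,0,-0.2],"yaw": 0},
  ],
)

```text
t: 11.65
tcp_pos: [0.6291, 0.12, 0.0701]
tool_rot: [-0.007, 1.0, -0.004, -0.018]
force: [-1.6, 0.1, 11.6]
finger_gap: 0.0
```

```bash
python3 -c "
from m import *
q=manip.sense();print(q['tcp_pos'],q['force'])
c=manip.snapshot('side');cv2.imwrite('pics/side9.png',cv2.resize(c[110:200,230:350],(800,600),interpolation=cv2.INTER_CUBIC))
"
```

```text
[0.62908785 0.1199807  0.07012523] [-1.62972654  0.05142962 11.63888824]
```

View pics/side9.png

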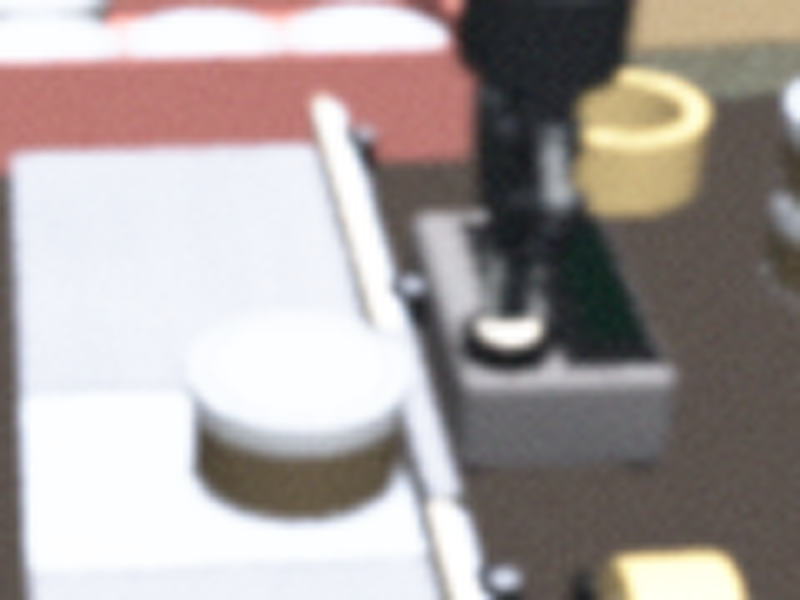

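Picture 10: the key is sunk into its collar at (510,335) with 11.6 N on it, so it is fully down, and the tin is untouched. I'll release and go back behind the tin.

send_rows(
  commands=[
    {"delta_pos": [0,0,2],"yaw": 0},
    {"delta_pos": [0,0,5],"yaw": 0},
    {"delta_pos": [0,0,4],"yaw": 0},
    {"delta_pos": [-4,-0.7,0],"yaw": 0.01},
    {"delta_pos": [-4,-0.8,0],"yaw": 0.01},
    {"delta_pos": [-4,-0.8,0],"yaw": 0.01},
    {"delta_pos": [-2.2,-0.6,0],"yaw": 0.01},
    {"delta_pos": [0,0,0],"yaw": 0},
  ],
)

```text
t: 12.7
tcp_pos: [0.4779, 0.0901, 0.1792]
tool_rot: [-0.027, 0.999, -0.005, -0.023]
force: [-0.0, 1.1, 0.5]
finger_gap: -0.005
```

```bash
python3 -c "
from m import *
state('top8',(110,110,380,225),3)"
```

```text
circle [332.2 168.2] 18.4 frame [ 0.0275 -0.269 ]
circle [229.2 168.2] 17.300001 frame [0.0239 0.0006]
tcp [0.47933227 0.09018456 0.17938307] frame [-0.0134  0.0689] F [-0.4   0.24  0.12] 12.75
```

send_rows(
  commands=[
    {"delta_pos": [0,0,-3],"yaw": -0.02},
    {"delta_pos": [0,0,-3],"yaw": -0.02},
    {"delta_pos": [0,0,-3],"yaw": 0},
    {"delta_pos": [0,0,-1.2],"yaw": 0},
    {"delta_pos": [0,0,0],"yaw": 0},
  ],
)

```text
t: 13.38
tcp_pos: [0.489, 0.0907, 0.0744]
tool_rot: [-0.007, 1.0, -0.004, -0.016]
force: [-0.5, -0.2, -0.1]
finger_gap: 0.002
```

send_rows(
  commands=[
    {"delta_pos": [-0.8,0,0],"yaw": 0},
    {"delta_pos": [0,-0.7,0],"yaw": 0},
    {"delta_pos": [0,-0.7,0],"yaw": 0},
    {"delta_pos": [0,-0.7,0],"yaw": 0},
    {"delta_pos": [0,-0.7,0],"yaw": 0},
    {"delta_pos": [0,-0.7,0],"yaw": 0},
    {"delta_pos": [0,-0.7,0],"yaw": 0},
    {"delta_pos": [0,-0.7,0],"yaw": 0},
    {"delta_pos": [0,-0.7,0],"yaw": 0},
    {"delta_pos": [0,-0.7,0],"yaw": 0},
  ],
)

```text
t: 14.62
tcp_pos: [0.4815, 0.0236, 0.0771]
tool_rot: [-0.006, 1.0, -0.004, -0.015]
force: [-0.1, 1.0, 0.9]
finger_gap: 0.001
```

send_rows(
  commands=[
    {"delta_pos": [-0.05,-0.7,-0.1],"yaw": 0},
    {"delta_pos": [-0.05,-0.7,0],"yaw": 0},
    {"delta_pos": [0,-0.7,0],"yaw": 0},
    {"delta_pos": [0,-0.7,0],"yaw": 0},
    {"delta_pos": [0,-0.7,0],"yaw": 0},
    {"delta_pos": [0,-0.7,0],"yaw": 0},
    {"delta_pos": [0,-0.7,0],"yaw": 0},
    {"delta_pos": [0,-0.7,0],"yaw": 0},
    {"delta_pos": [0,-0.7,0],"yaw": 0},
    {"delta_pos": [0,-0.7,0],"yaw": 0},
  ],
)

```text
t: 15.88
tcp_pos: [0.48, -0.0513, 0.076]
tool_rot: [-0.006, 1.0, -0.004, -0.015]
force: [-1.0, 1.9, -0.1]
finger_gap: 0.001
```

```bash
python3 -c "
from m import *
state('top9',(180,110,380,225),4)"
```

```text
circle [332.5 169. ] 17.95 frame [ 0.0253 -0.2699]
tcp [ 0.48049512 -0.05220947  0.07608265] frame [-0.0109 -0.0734] F [-0.26 -0.34  0.49] 15.925
```

send_rows(
  commands=[
    {"delta_pos": [-0.05,-0.5,0],"yaw": 0},
    {"delta_pos": [-0.05,-0.5,0],"yaw": 0},
    {"delta_pos": [0,-0.5,0],"yaw": 0},
    {"delta_pos": [0,-0.5,0],"yaw": 0},
    {"delta_pos": [0,-0.5,0],"yaw": 0},
    {"delta_pos": [0,-0.5,0],"yaw": 0},
    {"delta_pos": [0,-0.5,0],"yaw": 0},
    {"delta_pos": [0,-0.5,0],"yaw": 0},
    {"delta_pos": [0,0,0],"yaw": 0},
  ],
)

```text
t: 17.05
tcp_pos: [0.4795, -0.0952, 0.076]
tool_rot: [-0.006, 1.0, -0.005, -0.015]
force: [0.8, 0.8, 1.0]
finger_gap: 0.006
```

```bash
python3 -c "
from m import *
state('top10',(180,110,380,225),4)"
```

```text
circle [332.2 169.2] 17.425 frame [ 0.0246 -0.2692]
tcp [ 0.47954845 -0.09511701  0.07604883] frame [-0.0114 -0.1164] F [-1.01  0.16 -1.12] 17.1
```

View pics/top10.png

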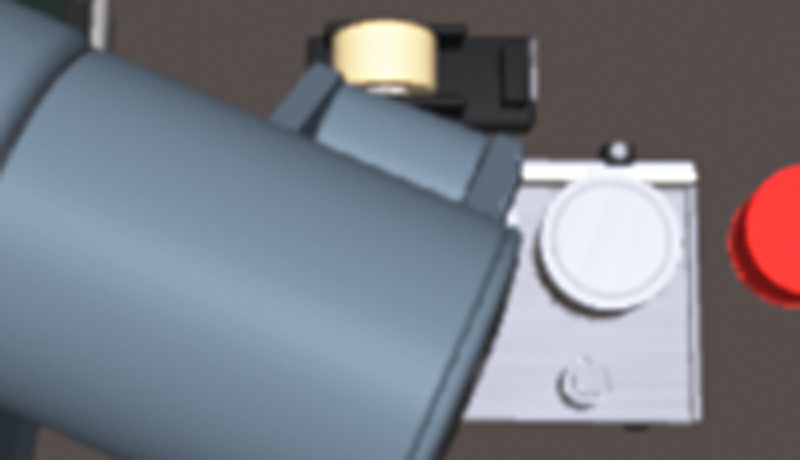

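Picture 11: the weighed tin at (610,243) in the crop and the check weight at (583,383) haven't moved. The arm hides my tin, which should be about 12 mm short. I'll push 10.5 mm more, then back off and look.

send_rows(
  commands=[
    {"delta_pos": [0,-0.4,0],"yaw": 0},
    {"delta_pos": [0,-0.4,0],"yaw": 0},
    {"delta_pos": [0,-0.25,0],"yaw": 0},
    {"delta_pos": [0,0,0],"yaw": 0},
    {"delta_pos": [-0.5,1,0],"yaw": 0},
    {"delta_pos": [-0.5,1.5,0],"yaw": 0},
    {"delta_pos": [0,3,0],"yaw": 0},
    {"delta_pos": [0,3,3],"yaw": 0},
    {"delta_pos": [0,4,5],"yaw": 0},
    {"delta_pos": [0,4,4],"yaw": 0},
  ],
)

```text
t: 18.35
tcp_pos: [0.4653, 0.0644, 0.1946]
tool_rot: [-0.005, 1.0, -0.004, -0.018]
force: [1.3, 0.6, 0.3]
finger_gap: -0.002
```

send_rows(
  commands=[
    {"delta_pos": [0,4,0],"yaw": 0},
    {"delta_pos": [0,4,0],"yaw": 0},
    {"delta_pos": [0,0,0],"yaw": 0},
  ],
)

```text
t: 18.73
tcp_pos: [0.4644, 0.1521, 0.1986]
tool_rot: [-0.008, 1.0, -0.003, -0.013]
force: [0.5, -0.1, -0.9]
finger_gap: 0.001
```

```bash
python3 -c "
from m import *
state('top11',(180,110,380,225),4)
b=manip.snapshot('top')
g=cv2.cvtColor(b,cv2.COLOR_BGR2GRAY)
for r in (166,168,170,172): print(g[r,268:356])"
```

```text
circle [296.2 169. ] 17.125 frame [ 0.024  -0.1751]
circle [332.2 168.8] 17.95 frame [ 0.0259 -0.2692]
tcp [0.46422363 0.15092091 0.19843345] frame [-0.0291  0.1295] F [-0.51 -0.05 -0.77] 18.775
[203 203 203 203 203 203 203 204 205 204 202 210 233 231 220 230 238 239
 239 239 239 239 239 239 240 239 240 240 240 240 240 241 241 241 241 241
 241 242 242 242 242 237 222 228 239 231 191 179 232 234 217 223 236 238
 237 238 239 239 239 239 239 237 236 237 237 238 239 239 239 239 238 238
 238 239 239 239 239 234 220 226 237 230 203 163 162 183 121  77]
[202 202 203 203 203 203 203 204 204 203 208 224 235 228 220 233 238 238
 238 238 238 238 238 239 238 238 238 239 238 239 239 239 240 239 240 240
 240 240 240 241 241 238 223 223 239 232 165 192 234 229 217 230 238 237
 238 239 239 240 240 239 238 236 236 237 238 238 239 239 240 239 238 238
 239 239 239 239 239 238 225 220 236 237 210 175 167 183 120  76]
[206 205 205 205 205 206 206 206 206 204 200 215 233 228 220 232 237 237
 237 237 237 237 237 237 237 237 237 237 238 238 238 238 238 238 238 239
 239 239 240 239 240 236 222 222 238 231 158 194 235 230 217 229 237 238
 239 240 239 240 240 238 236 237 238 238 238 239 239 240 239 238 238 239
 240 240 239 239 240 238 226 220 236 234 191 167 166 183 122  77]
[203 204 203 203 203 204 204 203 204 198 173 186 231 232 218 224 235 236
 236 236 236 236 236 236 236 235 236 236 236 236 236 236 236 237 237 237
 237 237 238 238 238 233 219 226 236 210 129 167 232 227 210 224 236 239
 240 240 240 240 239 237 237 237 238 238 239 239 240 240 239 238 238 239
 240 240 239 239 240 238 224 223 237 238 210 176 168 184 122  77]
```

View pics/top11.png

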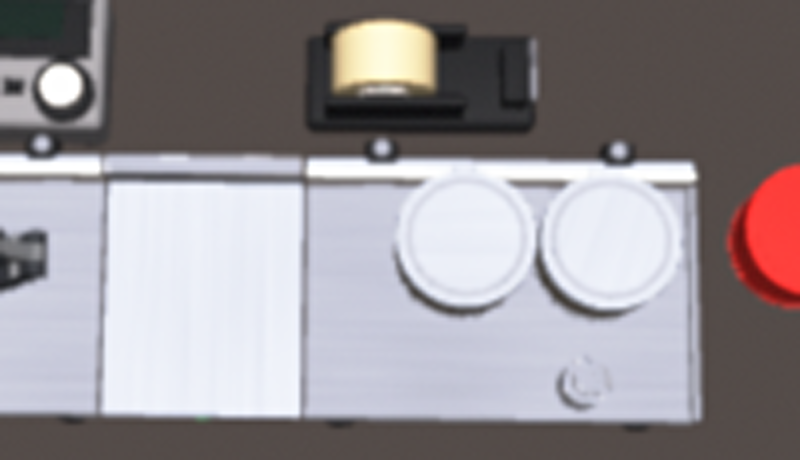

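Picture 12: my tin at (466,240) and the weighed tin at (610,243) both stand at the guide, and the check weight at (583,383) is undisturbed. The centres are about 94 to 95 mm apart, a gap of about 2 to 3 mm. I'll close that with one gentle push for margin.

send_rows(
  commands=[
    {"delta_pos": [0.3,-4,0],"yaw": 0},
    {"delta_pos": [0.3,-4,0],"yaw": 0},
    {"delta_pos": [0.3,-4,0],"yaw": 0},
    {"delta_pos": [0.3,-4,0],"yaw": 0},
    {"delta_pos": [0.2,-3,-2],"yaw": 0},
    {"delta_pos": [0,0,-4],"yaw": 0},
    {"delta_pos": [0,0,-4],"yaw": 0},
    {"delta_pos": [0,0,-2],"yaw": 0},
    {"delta_pos": [0,0,0],"yaw": 0},
  ],
)

```text
t: 19.95
tcp_pos: [0.4748, -0.0562, 0.0738]
tool_rot: [0.0, 1.0, -0.005, -0.014]
force: [-0.8, -0.4, 0.2]
finger_gap: 0.001
```

send_rows(
  commands=[
    {"delta_pos": [0.4,-1,0],"yaw": 0},
    {"delta_pos": [0,-1,0],"yaw": 0},
    {"delta_pos": [0,-1,0],"yaw": 0},
    {"delta_pos": [0,-1,0],"yaw": 0},
    {"delta_pos": [0,-0.5,0],"yaw": 0},
    {"delta_pos": [0,0,0],"yaw": 0},
  ],
)

```text
t: 20.7
tcp_pos: [0.4806, -0.1066, 0.0769]
tool_rot: [0.001, 1.0, -0.007, -0.011]
force: [0.4, -0.4, 0.6]
finger_gap: 0.002
```

send_rows(
  commands=[
    {"delta_pos": [0,-0.25,0],"yaw": 0},
    {"delta_pos": [0,0,0],"yaw": 0},
    {"delta_pos": [-0.5,1,0],"yaw": 0},
    {"delta_pos": [-0.5,1.5,0],"yaw": 0},
    {"delta_pos": [0,3,0],"yaw": 0},
    {"delta_pos": [0,3,3],"yaw": 0},
    {"delta_pos": [0,4,5],"yaw": 0},
    {"delta_pos": [0,4,4],"yaw": 0},
    {"delta_pos": [0,5,0],"yaw": 0},
    {"delta_pos": [0,4,0],"yaw": 0},
  ],
)

```text
t: 21.95
tcp_pos: [0.4644, 0.1577, 0.1986]
tool_rot: [0.002, 1.0, -0.005, -0.012]
force: [-0.1, -0.1, -0.4]
finger_gap: -0.004
```

```bash
python3 -c "
from m import *
state('top12',(180,110,380,225),4)
a=cv2.imread('pics/top10.png');b=cv2.imread('pics/top12.png')
p=lambda i:i[340:425,540:640]
print('cw diff',cv2.phaseCorrelate(np.float32(cv2.cvtColor(p(a),6)),np.float32(cv2.cvtColor(p(b),6))))
p=lambda i:i[170:320,560:690]
print('wt diff',cv2.phaseCorrelate(np.float32(cv2.cvtColor(p(a),6)),np.float32(cv2.cvtColor(p(b),6))))"
```

```text
circle [297.2 168. ] 17.95 frame [ 0.0267 -0.1777]
circle [332.  169.2] 17.7 frame [ 0.0246 -0.2685]
tcp [0.46429441 0.16177452 0.1987588 ] frame [-0.0292  0.1404] F [0.38 2.02 0.06] 22.0
cw diff ((0.02400916606182335, 0.04539694238527403), 0.9881955309973822)
wt diff ((0.5550597202720553, -0.02725231472000189), 0.8948206495120201)
```

```bash
python3 -c "
from station import manip
print(manip.sign_off())"
```

```text
the job is handed in; nothing more can be done
None
```

The job is done and handed in at about 22 s of the 69 allowed; the interface gave no verdict.

- **Weighing:** I slid the tin along the guide onto the platter and let go of it. It stood at x ≈ 24 mm, y ≈ 0 mm in the platter frame.
- **Key:** I pressed the round key down to its stop with 12–17 N; the picture showed it sunk in its collar. My first touch was about 9 mm off centre (4.8 N), so I lifted, re-centred and pressed again. The tin was still on the platter both times. I didn't check separately that the key came back up.
- **Final position:** I slid the tin on to the weighed tin, then pushed once more to close a gap of about 2 mm.
- **Last checks:** The camera puts the centres about 91 mm apart, which means touching within the measuring error. The tin's distance from the platter centre towards the guide read 24 mm and then 27 mm (limit 28). I put the second reading down to circle-fit scatter, since a tin against the guide sits at 24 mm.
- **Undisturbed items:** The weighed tin moved about 0.4 mm and the check weight showed no movement. The arm ended well clear of both.

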